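# Open the canister's tap half way and take off its safety cap

## Robot

A 7-joint arm with a two-finger parallel gripper is mounted at the origin on the work surface. World frame = base frame: x ahead of the robot, y to its left, z up, the work surface at z = 0. Lengths are in m, angles in rad, forces in N, time in s.
With the tool pointing down it reaches from about 0.35 to 0.775 m from the base axis. Payload 3.1 kg.
Tool frame: the origin (TCP) lies at the very end of the fingers, on their centre line; the grasp point (between the pads) lies 19 mm behind it; z points along the fingers, y is the line along which they close (so a half turn about z gives the same grasp; the last joint's range is limited). The gripper opens to 85 mm and grips with 20 to 120 N. Pads are 22 mm wide; open, the fingers measure 114 mm over their backs; the gripper's body (76 mm by 85 mm) begins 54 mm behind the grasp point. The pads swing forward as they close: fully open they stand 13 mm farther back than shut.
Start: joints at [-1.23, 0.311, 0.014, 1.512, -0.004, 1.319, -0.027], TCP at [0.205, 0.51, 0.231] pointing down, gripper open.
Joint ranges: [-2.7, 2.7], [-0.3, 1.91], [-1.27, 1.3], [0.12, 2.57], [-1.44, 4.58], [0.2, 2.03], [-3.05, 3.05]. Speed limits (rad/s): [2.79, 2.79, 3.14, 3.14, 3.14, 3.14, 3.14].

## Interface

Orientations are given as a unit quaternion [w, x, y, z].
In Python, from workcell import * gives the robot as it stands. The module is installed in compiled form; this text tells all that it offers.
- The arm moves only by the tool servo_tool, never from a script. Its argument "rows" is a list of rows, each an object with "translation": the shift along the world's x, y, z in units of 0.4 m (1.0 is 0.4 m), a list of three; "roll": the turn about the world's z in units of 360 degrees (1.0 is 360 degrees). In form: [{"translation": [dx, dy, dz], "roll": roll}, ...]. A call has 1 to 12 rows; each row shifts and turns the commanded pose from where the row before left it; what a row does not reach is not made up. A row lasts 1/12 s, in which the tool goes at most 41.7 mm and 7.16 degrees, less where a joint would pass 70% of its speed; a pose out of reach is approached as far as the arm can. A call with a number of a shift or a turn outside -1 to 1 is refused whole. A call with a gripper value outside its range is refused whole. "claw" is the gripper's target within -1 to 1 (shut at 1, half-way at 0, fully open at -1), set as the call begins (left out, the last holds). The fingers move at their own pace and stop on an object; "force" is the grip in N (left out, the last holds). Time passes only in rows, so rows that do not move let the fingers close. It gives the time, the measured TCP pose, the force, the opening and the grip force at its end, in the units of the state.
- observe(): the state, without advancing time (a new reading comes with each control period).
- get_image(name): name is "scene" or "top"; returns the picture (480x640x3 uint8, blue, green, red); there is no depth.
- camera_info(name): a dict with "camera_matrix" (3x3 intrinsics, pixels), "extrinsics" (4x4, takes a point from world to camera coordinates). Camera axes: x right, y up, looking along -z (the intrinsics and any distortion apply to the point x, -y, -z); pixel columns grow to the right and rows downward; lengths in m; the calibration is good to about 2 mm. A picture is of the moment at which its call begins. camera_info takes no time and is no camera call.
- hand_in(): hands the job in; it is judged then, once.
The state is a dict: "time": time; "q": joint angles; "joint_vel": joint speeds; "joint_efforts": joint torques, N m; "ee_pos": TCP position; "tool_rot": TCP orientation; "force": force on the tool from outside, world axes, zero at the start; "wrist_torque": the same for the moment, N m; "width": finger opening in m; "finger_force": force on a finger pad.
Only numpy, scipy, OpenCV 4.12 (cv2) and the standard library are available. Lean on these libraries where they do the work, as an engineer would, in place of code of your own. Each camera call takes 0.05 s, during which the arm holds its last target. There are 200 camera calls.

## Task

The emptied cleaner canister on the jam stall is to drain and air: first turn the handle of its tap to half open (45 degrees, midway between shut and open), then press the push-and-turn safety cap down, twist it anticlockwise and lift it off. Finish while still holding the cap in the gripper, level and still, about 7 cm straight above the open neck: do not put it down or let go. Leave the tap as set and the jam jars standing where they are.

Things in the scene. Friction and masses are not known exactly. Their poses are not given: they have to be found in the camera images.
- canister: white plastic canister 130 x 170 mm (x, y) on a wooden stand 150 x 190 mm, together 190 mm high to the flat shoulder, fixed to the table. Origin: on the table under its centre; z up. The neck rises from the shoulder 30 mm to +y of the centre; a brass tap sticks out of the -y side near the bottom, its vertical handle axis 185 mm to -y of the centre, above a low drip tray.
- tap (a joint): turn of the tap handle about its vertical axis: 0 = shut (bar along the canister's x axis, across the pipe), 1.571 = fully open (bar in line with the pipe, along y), growing anticlockwise from above; half open is 0.785. Starts between 0 and 0.45. Stays where it is left; 0.12 N m of friction. World angle of the bar = canister yaw + this value.
- tap_handle (a point): centre of the tap handle, on its turning axis: a steel bar 64 mm long, 10 mm wide, 24 mm high (103 to 127 mm above the table), best gripped across its width from above. x axis along the bar, z up. Under the bar only a 10 mm thick stem, down to 92 mm above the table.
- cap_center (a point): centre (half-way up) of the loose safety cap: round, ribbed, grey plastic, 55 mm diameter, 36 mm high, 40 g, closed at the top, a low rib across it; closed, its skirt ends 18 mm above the canister's shoulder. z up. The cap's twisting axis is vertical through this point.
- mouth (a point): centre of the neck's top edge, 232.5 mm above the table, on the neck's vertical axis, under the closed cap (the cap's centre starts 6.5 mm below this point). Neck 33 mm diameter, 43 mm wide at its flange; a 14 mm spring pin stands 8 mm out of it when the cap is off.
- jar0_mid (a point): jam jar, 68 mm diameter, 92 mm high, about 0.4 kg, loose bystander, this point half-way up
- jar1_mid (a point): another such jar
- jar2_mid (a point): another such jar
- cap: the same cap, origin at the centre of its underside. Inner lugs hold it in a bayonet; a spring pushes it up (4 N, 1 N more per mm). Press it down 5 mm (9 N; bottoms at 5.5 mm) and keep it down while turning anticlockwise seen from above, past 45 degrees; from 50 to 70 degrees it lifts straight off; a stop ends the turn at about 75. Unpressed it turns only 5 degrees; clockwise is blocked.
Mind the look-alikes: they are no part of the job. There is more than one size of the cap; the job needs the middle-sized.

How it is judged:
On the way, in this order (a step that is already met when the one before it is completed fails the run):
1. the tap handle stands at half open (45 degrees, within 8.5) for 0.3 s (value of joint tap between 0.635 and 0.935 rad and velocity of joint tap between -0.1 and 0.1 rad/s), for 0.3 s.
2. the cap is lifted off the neck in the gripper (z of cap_center in the frame of mouth above 0.03 m and contact force between the fingers and cap above 1 N), for 0.1 s.
At the end, for the whole second after the job is handed in: The tap stands at 45 degrees within 8.5; the gripper still holds the cap, at rest, its underside 4 to 12 cm above the neck's top edge (its centre 58 to 138 mm above it), within 4 cm of the neck's axis, level within 20 degrees, and touching nothing of the canister (value of joint tap between 0.635 and 0.935 rad and z of cap_center in the frame of mouth between 0.058 and 0.138 m and horizontal distance between cap_center and mouth below 0.04 m and angle between cap_center's own z axis and vertical below 0.35 rad and contact force between the fingers and cap above 1 N and contact force between cap and canister below 0.1 N and linear speed of cap below 0.03 m/s); the arm keeps its last pose, push and grip.
It fails at once if a jam jar is pushed more than 2.5 cm or knocked over (distance of any of jar0_mid, jar1_mid, jar2_mid from where it was at the start of the episode above 0.025 m).
It also fails if it takes over 48 s, if anything falls off the work surface, if the arm or the gripper's body presses on something with over 40 N, if the wrist force passes 120 N, or if a joint passes its speed limit or range.

## Working session

There is one attempt and no reset: what is moved stays moved. The work goes in short steps, Python scripts to look and compute and a tool call to move; the robot and the scene stay as the last step left them, time stands still between calls to the robot, and variables do not carry over. Pictures are saved under pics/ and viewed, at most 10 in all, crops included, and the job is handed in when it is done.

Besides the shell and the picture viewer there is one more tool, called after ">>>" by a JSON object that holds its "op" and its "data", one argument or row to a line. servo_tool: Moves the arm, as the interface text tells. Its arguments: {"type":"object","properties":{"rows":{"type":"array"},"claw":{"type":"number"},"force":{"type":"number"}},"required":["rows"]}

```bash
mkdir -p pics; python3 - <<'E'
from workcell import *
import cv2
for n in("scene","top"):
    cv2.imwrite(f"pics/{n}0.png",get_image(n)); c=camera_info(n); print(n,c["camera_matrix"],c["extrinsics"],[k for k in c])
s=observe();print(s)
E
```

```text
scene [[569.97792413   0.         322.5473529 ]
 [  0.         569.97792413 238.06974383]
 [  0.           0.           1.        ]] [[-0.24039052  0.97057832 -0.01378881  0.02597972]
 [-0.82707509 -0.19737095  0.52629982  0.4376212 ]
 [ 0.50809368  0.13792187  0.85018726 -1.44952053]
 [ 0.          0.          0.          1.        ]] ['camera_matrix', 'extrinsics']
top [[586.0210893    0.         315.20116185]
 [  0.         586.0210893  245.70064286]
 [  0.           0.           1.        ]] [[ 0.02676829 -0.99897348  0.03654365  0.06915174]
 [ 0.99575351  0.02986749  0.08707975 -0.59392331]
 [-0.08808183  0.03405749  0.99553085 -0.97309995]
 [ 0.          0.          0.          1.        ]] ['camera_matrix', 'extrinsics']
{'time': 0.1, 'q': array([-1.22970005,  0.31168961,  0.01394256,  1.51289594, -0.00439679,
        1.31917335, -0.02718051]), 'joint_vel': array([-0.00105313, -0.00361437,  0.00192484, -0.0038718 , -0.00051322,
        0.00024781,  0.00138525]), 'joint_efforts': array([ 1.20637622e-03, -3.80857122e+01,  1.47047695e-01, -2.31241894e+01,
        1.22199190e-02,  8.14410072e-03, -1.33174231e-05]), 'ee_pos': array([0.20515629, 0.50960975, 0.23030576]), 'tool_rot': array([-1.64803835e-04,  1.90160486e-01,  9.81752438e-01, -1.05500331e-03]), 'force': array([-0.21888367, -0.37562998,  1.77901735]), 'wrist_torque': array([ 0.01587972,  0.00886903, -0.00795591]), 'finger_force': 0.0, 'width': 0.08540812682622985}
```

View pics/scene0.png

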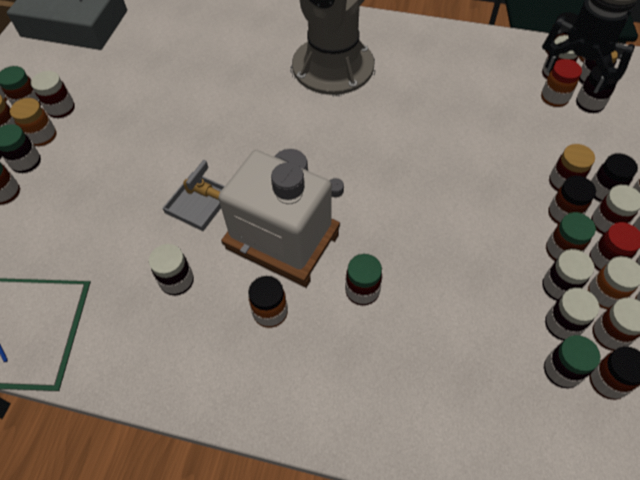

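View pics/top0.png

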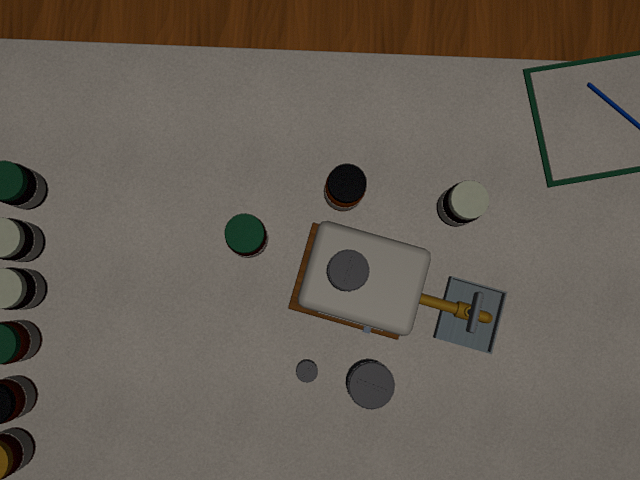

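The top view shows the closed cap at about (348,270) and the tap handle bar at about (475,312). Three jars stand at (345,186), (465,203) and (246,235), and two look-alike caps lie on the table at (306,370) and (370,384). I'll enlarge the canister next.

```bash
cat > h.py <<'E'
from workcell import *
import cv2, numpy as np
def px2w(n,u,v,z):
    c=camera_info(n);K=np.array(c["camera_matrix"]);E=np.array(c["extrinsics"]);R=E[:3,:3];o=-R.T@E[:3,3]
    d=np.linalg.inv(K)@[u,v,1]; d=R.T@(d*[1,-1,-1]); return o+d*(z-o[2])/d[2]
def w2px(n,p):
    c=camera_info(n);E=np.array(c["extrinsics"]);q=(E@[*p,1])[:3]*[1,-1,-1]; q=np.array(c["camera_matrix"])@q; return q[:2]/q[2]
def yaw(): # world angle of tool y axis
    from scipy.spatial.transform import Rotation as R
    w=observe()["tool_rot"]; y=R.from_quat([*w[1:],w[0]]).as_matrix()[:,1]; return np.degrees(np.arctan2(y[1],y[0]))
E
python3 - <<'E'
from h import *
im=cv2.imread("pics/top0.png")
cv2.imwrite("pics/c1.png",cv2.resize(im[215:365,290:510],None,fx=3.6,fy=3.6,interpolation=cv2.INTER_CUBIC))
print("cap",px2w("top",348,270,.244),"handle",px2w("top",475,312,.127),"yaw",yaw())
E
```

```text
cap [0.54132111 0.0491664  0.244     ] handle [ 0.48837744 -0.1573603   0.127     ] yaw 68.07568234829063
```

View pics/c1.png

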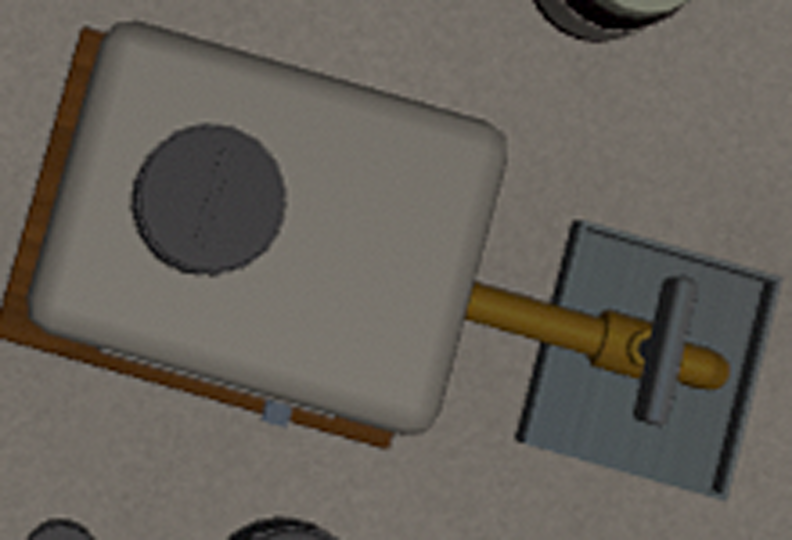

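The cap top centre is at crop (210,199). The handle's top face runs from about (684,280) to (657,418). The canister's shoulder edges and the tray edges give the yaw.

```bash
python3 - <<'E'
from h import *
f=lambda u,v,z:px2w("top",290+u/3.6-.36,215+v/3.6-.36,z)
ang=lambda a,b:np.degrees(np.arctan2(*(b-a)[:2][::-1]))
cap=f(210,199,.244); a,b=f(657,418,.127),f(684,280,.127)
print("cap",cap,"dia",np.linalg.norm(f(133,199,.244)-f(286,199,.244)))
print("handle",(a+b)/2,np.linalg.norm(a-b),"bar ang",ang(a,b))
h=(a+b)/2
print("canister y axis ang (handle->cap)",ang(h,cap),np.linalg.norm((cap-h)[:2]),"exp .215")
print("shoulder edge",ang(f(490,120,.185),f(145,22,.185)),"x edge",ang(f(440,400,.185),f(505,160,.185)))
print("tray",ang(f(521,440,.01),f(577,222,.01)),ang(f(778,278,.01),f(577,222,.01)),ang(f(722,497,.01),f(778,278,.01)))
for u,v in((345,183),(468,200),(246,234)):print("jar",px2w("top",u,v,.092))
E
```

```text
cap [0.541429   0.04920419 0.244     ] dia 0.056444963246011955
handle [ 0.48913468 -0.15874977  0.127     ] 0.05962544915047596 bar ang -11.043676406055184
canister y axis ang (handle->cap) 75.8844760994099 0.2144284166241766 exp .215
shoulder edge 75.83097472637927 x edge -14.6093101395134
tray -14.082791512162572 76.09790653935684 -14.553023404214215
jar [0.68819033 0.04314777 0.092     ]
jar [ 0.66715692 -0.15634338  0.092     ]
jar [0.60106265 0.19835541 0.092     ]
```

Checks agree: the cap diameter measures 56 mm against 55, and the axis distance 214 mm against 215. Canister yaw is about -14°, so the bar is at about +3° now and has to reach about +31° in world. I'll go to a point above the handle.

>>> {"op": "servo_tool", "data": {
  "rows": [
    {"translation": [0.03,-0.07,0.015],"roll": 0.0025},
    {"translation": [0.03,-0.07,0.015],"roll": 0.0025},
    {"translation": [0.03,-0.07,0.015],"roll": 0.0025},
    {"translation": [0.03,-0.07,0.015],"roll": 0.0025},
    {"translation": [0.03,-0.07,0.015],"roll": 0.0025},
    {"translation": [0.03,-0.07,0.015],"roll": 0.0025},
    {"translation": [0.03,-0.07,0.015],"roll": 0.0025},
    {"translation": [0.03,-0.07,0.015],"roll": 0.0025},
    {"translation": [0.03,-0.07,0.015],"roll": 0.0025},
    {"translation": [0.03,-0.07,0.015],"roll": 0.0025},
    {"translation": [0.03,-0.07,0.015],"roll": 0.0025},
    {"translation": [0.03,-0.07,0.015],"roll": 0.0025}
  ],
  "claw": -1,
  "force": 60
}}

```text
time: 1.1
ee_pos: [0.3494, 0.1726, 0.3033]
tool_rot: [-0.0, 0.097, 0.995, -0.0]
force: [0.6, 0.6, 0.1]
width: 0.0854
finger_force: 0.0
```

>>> {"op": "servo_tool", "data": {
  "rows": [
    {"translation": [0.03,-0.07,0]},
    {"translation": [0.03,-0.07,0]},
    {"translation": [0.03,-0.07,0]},
    {"translation": [0.03,-0.07,0]},
    {"translation": [0.03,-0.07,0]},
    {"translation": [0.03,-0.07,0]},
    {"translation": [0.03,-0.07,0]},
    {"translation": [0.03,-0.07,0]},
    {"translation": [0.03,-0.07,0]},
    {"translation": [0.03,-0.07,0]},
    {"translation": [0.03,-0.07,0]},
    {"translation": [0,0,0]}
  ]
}}

```text
invalid input
```

```bash
python3 - <<'E'
from h import *
s=observe();print(s["ee_pos"],yaw(),s["q"],s["force"])
E
```

```text
[0.34940563 0.17255506 0.3032666 ] 78.92120686340637 [-0.82236475 -0.06576559  0.30142331  1.7624892   0.0194529   1.44247988
  0.8533803 ] [0.58795991 0.6177742  0.08624874]
```

>>> {"op": "servo_tool", "data": {
  "rows": [
    {"translation": [0.032,-0.076,0],"roll": 0},
    {"translation": [0.032,-0.076,0],"roll": 0},
    {"translation": [0.032,-0.076,0],"roll": 0},
    {"translation": [0.032,-0.076,0],"roll": 0},
    {"translation": [0.032,-0.076,0],"roll": 0},
    {"translation": [0.032,-0.076,0],"roll": 0},
    {"translation": [0.032,-0.076,0],"roll": 0},
    {"translation": [0.032,-0.076,0],"roll": 0},
    {"translation": [0.032,-0.076,0],"roll": 0},
    {"translation": [0.032,-0.076,0],"roll": 0},
    {"translation": [0.032,-0.076,0],"roll": 0},
    {"translation": [0,0,0],"roll": 0}
  ]
}}

```text
time: 2.1
ee_pos: [0.4899, -0.168, 0.3024]
tool_rot: [-0.0, 0.102, 0.995, -0.004]
force: [-0.9, -1.1, 0.2]
width: 0.0852
finger_force: 0.0
```

```bash
python3 - <<'E'
from h import *
s=observe();print(s["ee_pos"],yaw(),s["q"],s["force"]);print((np.array([.489,-.159,.099])-s["ee_pos"])/.4)
E
```

```text
[ 0.48993425 -0.16796867  0.30244045] 78.25685948759926 [-0.30236964  0.25558806  0.76218405  1.48259391 -0.16921662  1.47180785
  1.82574878] [-0.85952728 -1.06034369  0.1600172 ]
[-0.00233562  0.02242167 -0.50860113]
```

>>> {"op": "servo_tool", "data": {
  "rows": [
    {"translation": [0,0.006,-0.06],"roll": 0},
    {"translation": [0,0.006,-0.06],"roll": 0},
    {"translation": [0,0.006,-0.06],"roll": 0},
    {"translation": [0,0.004,-0.06],"roll": 0},
    {"translation": [0,0,-0.06],"roll": 0},
    {"translation": [0,0,-0.06],"roll": 0},
    {"translation": [0,0,-0.06],"roll": 0},
    {"translation": [0,0,-0.04],"roll": 0},
    {"translation": [0,0,-0.03],"roll": 0},
    {"translation": [0,0,-0.02],"roll": 0},
    {"translation": [0,0,0],"roll": 0}
  ]
}}

```text
time: 3.02
ee_pos: [0.4886, -0.1503, 0.0974]
tool_rot: [-0.002, 0.097, 0.995, 0.0]
force: [-0.2, 0.4, -0.5]
width: 0.0852
finger_force: 0.0
```

>>> {"op": "servo_tool", "data": {
  "rows": [
    {"translation": [0,0,0],"roll": 0},
    {"translation": [0,0,0],"roll": 0},
    {"translation": [0,0,0],"roll": 0},
    {"translation": [0,0,0],"roll": 0},
    {"translation": [0,0,0],"roll": 0},
    {"translation": [0,0,0],"roll": 0},
    {"translation": [0,0,0],"roll": 0},
    {"translation": [0,0,0],"roll": 0},
    {"translation": [0,0,0],"roll": 0},
    {"translation": [0,0,0],"roll": 0},
    {"translation": [0,0,0],"roll": 0},
    {"translation": [0,0,0],"roll": 0}
  ],
  "claw": 1,
  "force": 40
}}

```text
time: 4.02
ee_pos: [0.4894, -0.1584, 0.1004]
tool_rot: [0.001, 0.099, 0.995, -0.005]
force: [-1.4, -9.5, 1.4]
width: 0.0091
finger_force: 42.8
```

```bash
python3 - <<'E'
from h import *
s=observe();print(s["ee_pos"],yaw(),s["q"],s["force"],s["wrist_torque"],s["width"],s["finger_force"])
cv2.imwrite("pics/t1.png",cv2.resize(get_image("top")[230:380,380:580],None,fx=3,fy=3,interpolation=cv2.INTER_CUBIC))
E
```

```text
[ 0.4894001  -0.15838527  0.10044866] 78.60446753110696 [-0.26179287  0.41199046  0.69607197  1.81860247 -0.2974062   1.01505399
  1.92271051] [-1.39396941 -9.51100394  1.43549799] [-1.78768291  0.36638563  0.05186342] 0.009147708426677576 42.796201100572944
```

View pics/t1.png

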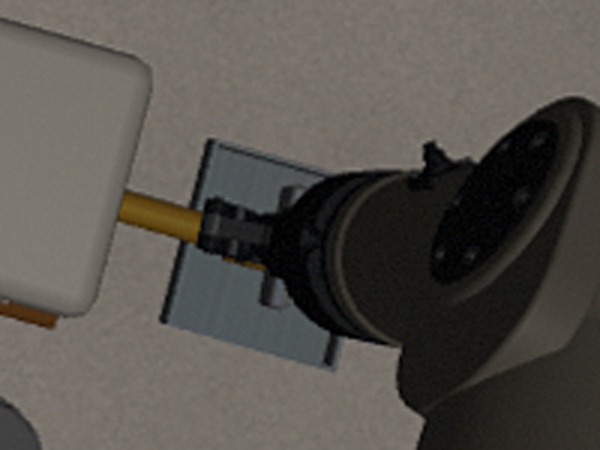

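The bar is gripped: the opening is 9 mm, the grip force 43 N, and in the crop the fingers sit across the bar around (275,240). I'll relieve the 8 mm side offset and turn +42°.

>>> {"op": "servo_tool", "data": {
  "rows": [
    {"translation": [0,-0.01,0],"roll": 0},
    {"translation": [0,-0.01,0],"roll": 0.01},
    {"translation": [0,0,0],"roll": 0.012},
    {"translation": [0,0,0],"roll": 0.012},
    {"translation": [0,0,0],"roll": 0.012},
    {"translation": [0,0,0],"roll": 0.012},
    {"translation": [0,0,0],"roll": 0.012},
    {"translation": [0,0,0],"roll": 0.012},
    {"translation": [0,0,0],"roll": 0.012},
    {"translation": [0,0,0],"roll": 0.012},
    {"translation": [0,0,0],"roll": 0.012},
    {"translation": [0,0,0],"roll": 0}
  ]
}}

```text
time: 5.07
ee_pos: [0.4895, -0.159, 0.1004]
tool_rot: [-0.0, -0.271, 0.962, 0.001]
force: [-3.4, 1.6, 7.5]
width: 0.0093
finger_force: 43.8
```

>>> {"op": "servo_tool", "data": {
  "rows": [
    {"translation": [0,0,0],"roll": 0},
    {"translation": [0,0,0],"roll": 0},
    {"translation": [0,0,0],"roll": 0},
    {"translation": [0,0,0],"roll": 0}
  ]
}}

```text
time: 5.4
ee_pos: [0.4895, -0.159, 0.1004]
tool_rot: [-0.0, -0.27, 0.963, 0.001]
force: [-4.8, 1.1, 6.8]
width: 0.0091
finger_force: 43.8
```

```bash
python3 - <<'E'
from h import *
s=observe();print(s["ee_pos"],yaw(),s["q"],s["force"],s["wrist_torque"],s["width"],s["finger_force"])
E
```

```text
[ 0.48947539 -0.15898242  0.1003939 ] 121.3756176542442 [-0.12563343  0.38507668  0.52309952  1.8082754  -0.22476561  1.00885833
  2.6051342 ] [-4.7506139   1.11064094  6.81668978] [0.22175878 0.74932052 0.08173825] 0.00914098638687182 43.75768599420553
```

>>> {"op": "servo_tool", "data": {
  "rows": [
    {"translation": [0,0,0],"roll": 0},
    {"translation": [0,0,0],"roll": 0},
    {"translation": [0,0,0],"roll": 0},
    {"translation": [0,0,0],"roll": 0},
    {"translation": [0,0,0],"roll": 0},
    {"translation": [0,0,0],"roll": 0},
    {"translation": [0,0,0.02],"roll": 0},
    {"translation": [0,0,0.04],"roll": 0},
    {"translation": [0,0,0.08],"roll": 0},
    {"translation": [0,0,0.08],"roll": 0},
    {"translation": [0,0,0.08],"roll": 0},
    {"translation": [0,0,0.08],"roll": 0}
  ],
  "claw": -1
}}

```text
time: 6.4
ee_pos: [0.4899, -0.1595, 0.2535]
tool_rot: [0.0, -0.27, 0.963, -0.0]
force: [0.2, 0.2, 0.3]
width: 0.0853
finger_force: 0.0
```

>>> {"op": "servo_tool", "data": {
  "rows": [
    {"translation": [0,0,0.08],"roll": -0.012},
    {"translation": [0,0,0.06],"roll": -0.012},
    {"translation": [0,0.05,0],"roll": -0.012},
    {"translation": [0.015,0.06,0],"roll": -0.012},
    {"translation": [0.015,0.06,0],"roll": -0.012},
    {"translation": [0.015,0.06,0],"roll": -0.012},
    {"translation": [0.015,0.06,0],"roll": -0.012},
    {"translation": [0.015,0.06,0],"roll": -0.012},
    {"translation": [0.015,0.06,0],"roll": -0.012},
    {"translation": [0.015,0.06,0],"roll": -0.012},
    {"translation": [0.015,0.04,0],"roll": -0.012},
    {"translation": [0,0,0],"roll": -0.012}
  ]
}}

```text
time: 7.4
ee_pos: [0.5389, 0.0508, 0.3072]
tool_rot: [-0.0, 0.175, 0.984, 0.001]
force: [-1.0, 0.5, 0.1]
width: 0.085
finger_force: 0.0
```

>>> {"op": "servo_tool", "data": {
  "rows": [
    {"translation": [0,0,0],"roll": 0},
    {"translation": [0,0,0],"roll": 0}
  ]
}}

```text
time: 7.57
ee_pos: [0.5381, 0.0441, 0.3077]
tool_rot: [0.0, 0.177, 0.984, -0.0]
force: [0.8, 0.1, -0.2]
width: 0.0853
finger_force: 0.0
```

```bash
python3 - <<'E'
from h import *
s=observe();print(s["ee_pos"],yaw(),s["q"],s["force"],s["wrist_torque"],s["width"]);print((np.array([.5414,.0492,.206])-s["ee_pos"])/.4)
cv2.imwrite("pics/t2.png",cv2.resize(get_image("top")[220:400,290:520],None,fx=3.4,fy=3.3,interpolation=cv2.INTER_CUBIC))
E
```

```text
[0.53814995 0.04407795 0.30768483] 69.59200220297537 [-0.54461231  0.28458422  0.57466397  1.40648584 -0.15283737  1.49491439
  1.23772188] [ 0.83270872  0.06126156 -0.15737499] [-0.04758405  0.03342486  0.05348105] 0.08530692929565434
[ 0.00812513  0.01280512 -0.25421208]
```

View pics/t2.png

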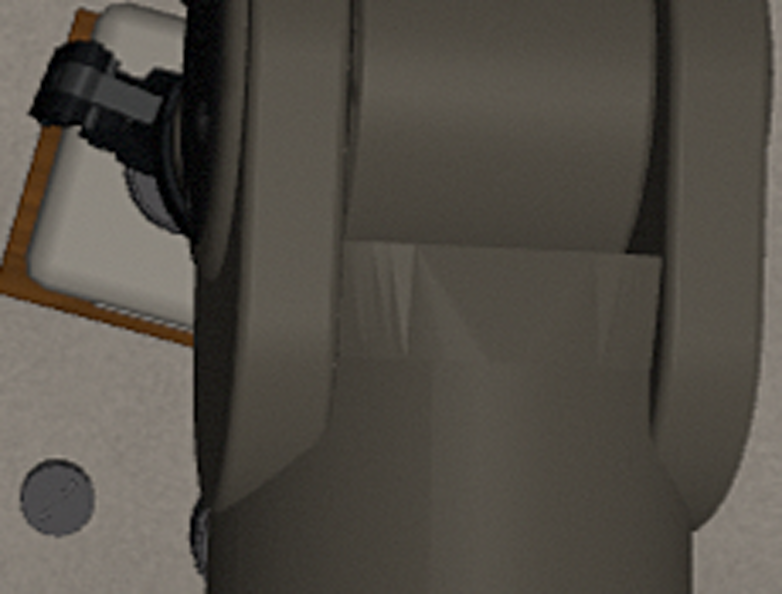

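The arm hides the handle in this view. I'll descend over the cap, then check both with the scene camera.

>>> {"op": "servo_tool", "data": {
  "rows": [
    {"translation": [0.004,0.006,-0.04],"roll": 0},
    {"translation": [0.004,0.007,-0.04],"roll": 0},
    {"translation": [0,0,-0.04],"roll": 0},
    {"translation": [0,0,-0.04],"roll": 0},
    {"translation": [0,0,-0.03],"roll": 0},
    {"translation": [0,0,-0.03],"roll": 0},
    {"translation": [0,0,-0.02],"roll": 0},
    {"translation": [0,0,-0.014],"roll": 0},
    {"translation": [0,0,0],"roll": 0},
    {"translation": [0,0,0],"roll": 0}
  ]
}}

```text
time: 8.45
ee_pos: [0.5416, 0.0494, 0.2061]
tool_rot: [0.0, 0.178, 0.984, 0.0]
force: [-0.7, -0.3, 0.7]
width: 0.0854
finger_force: 0.0
```

```bash
python3 - <<'E'
from h import *
s=observe();print(s["ee_pos"],yaw(),s["force"],s["width"])
cv2.imwrite("pics/s2.png",cv2.resize(get_image("scene")[130:260,150:350],None,fx=4,fy=4,interpolation=cv2.INTER_CUBIC))
for t in(30,45,60):
  a=np.radians(t-14.2);d=.032*np.array([np.cos(a),np.sin(a),0]);p=np.array([.489,-.159,.127])
  print(t,[((w2px("scene",p+k*d)-[150,130])*4).round() for k in(-1,1)])
E
```

```text
[0.54157272 0.04944538 0.20606461] 69.49362061422711 [-0.71051915 -0.27451981  0.70294616] 0.0853661873864145
30 [array([189., 113.]), array([178., 216.])]
45 [array([172., 115.]), array([196., 214.])]
60 [array([156., 121.]), array([212., 208.])]
```

View pics/s2.png

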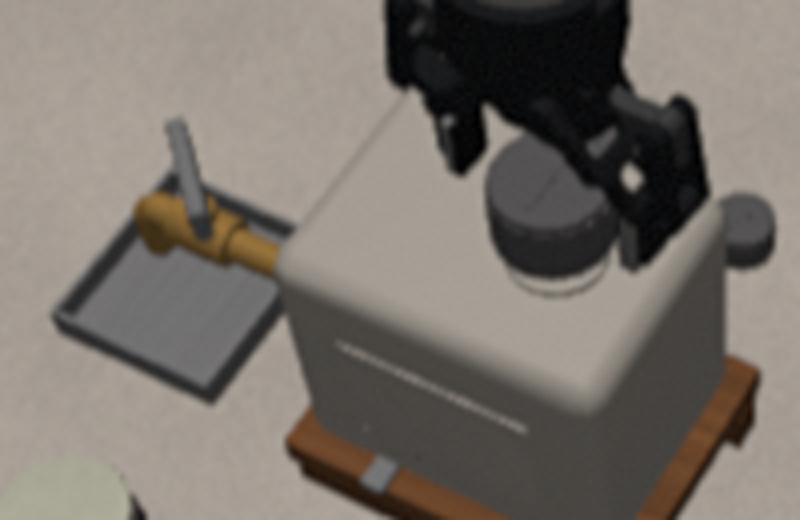

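The handle runs (176,120) to (200,215), which matches the 45° prediction. The cap at (550,195) sits between the fingers. I'll grip it.

>>> {"op": "servo_tool", "data": {
  "rows": [
    {"translation": [0,0,0],"roll": 0},
    {"translation": [0,0,0],"roll": 0},
    {"translation": [0,0,0],"roll": 0},
    {"translation": [0,0,0],"roll": 0},
    {"translation": [0,0,0],"roll": 0},
    {"translation": [0,0,0],"roll": 0},
    {"translation": [0,0,0],"roll": 0},
    {"translation": [0,0,0],"roll": 0},
    {"translation": [0,0,0],"roll": 0},
    {"translation": [0,0,0],"roll": 0}
  ],
  "claw": 1,
  "force": 80
}}

```text
time: 9.33
ee_pos: [0.5418, 0.0499, 0.206]
tool_rot: [0.0, 0.178, 0.984, 0.0]
force: [0.0, 0.0, 4.5]
width: 0.0539
finger_force: 83.1
```

>>> {"op": "servo_tool", "data": {
  "rows": [
    {"translation": [0,0,-0.005],"roll": 0},
    {"translation": [0,0,-0.005],"roll": 0},
    {"translation": [0,0,-0.005],"roll": 0},
    {"translation": [0,0,0],"roll": 0},
    {"translation": [0,0,0],"roll": 0},
    {"translation": [0,0,0],"roll": 0}
  ]
}}

```text
time: 9.83
ee_pos: [0.5419, 0.0499, 0.2014]
tool_rot: [0.001, 0.178, 0.984, 0.001]
force: [-2.0, 0.2, 11.1]
width: 0.0533
finger_force: 83.6
```

>>> {"op": "servo_tool", "data": {
  "rows": [
    {"translation": [0,0,-0.006],"roll": 0},
    {"translation": [0,0,-0.006],"roll": 0},
    {"translation": [0,0,0],"roll": 0},
    {"translation": [0,0,0],"roll": 0},
    {"translation": [0,0,0],"roll": 0}
  ]
}}

```text
time: 10.25
ee_pos: [0.542, 0.05, 0.2012]
tool_rot: [0.002, 0.178, 0.984, 0.002]
force: [-10.1, 0.1, 31.1]
width: 0.0536
finger_force: 85.8
```

Bottomed. I'll ease off a little and twist.

>>> {"op": "servo_tool", "data": {
  "rows": [
    {"translation": [0,0,0.003],"roll": 0.01},
    {"translation": [0,0,0],"roll": 0.01},
    {"translation": [0,0,0],"roll": 0.01},
    {"translation": [0,0,0],"roll": 0.01},
    {"translation": [0,0,0],"roll": 0.01},
    {"translation": [0,0,0],"roll": 0.01},
    {"translation": [0,0,0],"roll": 0.01},
    {"translation": [0,0,0],"roll": 0.01},
    {"translation": [0,0,0],"roll": 0.01},
    {"translation": [0,0,0],"roll": 0.01},
    {"translation": [0,0,0],"roll": 0.01},
    {"translation": [0,0,0],"roll": 0.01}
  ]
}}

```text
time: 11.25
ee_pos: [0.5431, 0.0502, 0.2012]
tool_rot: [0.003, -0.198, 0.98, 0.001]
force: [-4.9, 0.3, 22.0]
width: 0.0537
finger_force: 85.0
```

>>> {"op": "servo_tool", "data": {
  "rows": [
    {"translation": [0,0,0],"roll": 0.01},
    {"translation": [0,0,0],"roll": 0.01},
    {"translation": [0,0,0],"roll": 0.01},
    {"translation": [0,0,0],"roll": 0.01},
    {"translation": [0,0,0],"roll": 0.01},
    {"translation": [0,0,0],"roll": 0},
    {"translation": [0,0,0],"roll": 0},
    {"translation": [0,0,0],"roll": 0}
  ]
}}

```text
time: 11.92
ee_pos: [0.5432, 0.0498, 0.2013]
tool_rot: [0.003, -0.348, 0.937, -0.0]
force: [-4.3, 0.2, 23.2]
width: 0.0536
finger_force: 85.1
```

```bash
python3 - <<'E'
from h import *
s=observe();print(s["ee_pos"],yaw(),s["q"],s["force"],s["wrist_torque"],s["width"],s["finger_force"])
cv2.imwrite("pics/s3.png",cv2.resize(get_image("scene")[130:260,150:350],None,fx=4,fy=4,interpolation=cv2.INTER_CUBIC))
E
```

```text
[0.54320894 0.04975007 0.20129899] 130.73186077298715 [-0.3978513   0.32317958  0.36037759  1.59160595 -0.11996796  1.2419102
  2.26521983] [-4.29621681  0.20933035 23.22945209] [-0.04717035  1.15928949  0.10651541] 0.05362037311471952 85.07041222415864
```

View pics/s3.png

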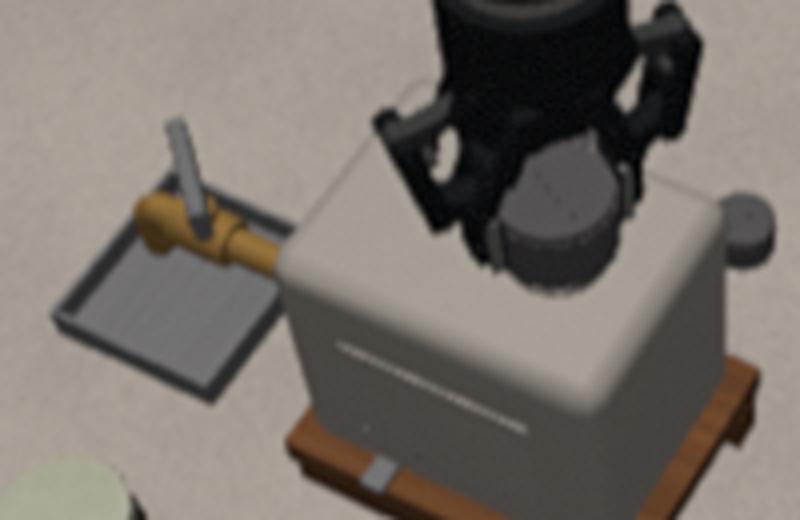

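The rib on the cap has turned with the gripper by about 61°, and the tap is unchanged. Now the lift, gently at first.

>>> {"op": "servo_tool", "data": {
  "rows": [
    {"translation": [0,0,0.01],"roll": 0},
    {"translation": [0,0,0.01],"roll": 0},
    {"translation": [0,0,0.01],"roll": 0},
    {"translation": [0,0,0.01],"roll": 0},
    {"translation": [0,0,0.01],"roll": 0},
    {"translation": [0,0,0],"roll": 0},
    {"translation": [0,0,0],"roll": 0}
  ]
}}

```text
time: 12.55
ee_pos: [0.5411, 0.0494, 0.2156]
tool_rot: [-0.001, -0.348, 0.938, -0.0]
force: [0.7, -0.7, 0.3]
width: 0.0536
finger_force: 84.0
```

It came free without force. I'll go on up about 85 mm.

>>> {"op": "servo_tool", "data": {
  "rows": [
    {"translation": [0,0,0.02],"roll": 0},
    {"translation": [0,0,0.025],"roll": 0},
    {"translation": [0,0,0.025],"roll": 0},
    {"translation": [0,0,0.025],"roll": 0},
    {"translation": [0,0,0.025],"roll": 0},
    {"translation": [0,0,0.025],"roll": 0},
    {"translation": [0,0,0.025],"roll": 0},
    {"translation": [0,0,0.02],"roll": 0},
    {"translation": [0,0,0.02],"roll": 0},
    {"translation": [0,0,0],"roll": 0},
    {"translation": [0,0,0],"roll": 0},
    {"translation": [0,0,0],"roll": 0}
  ]
}}

```text
time: 13.55
ee_pos: [0.5411, 0.0498, 0.2996]
tool_rot: [-0.001, -0.348, 0.938, 0.0]
force: [-0.0, 0.2, -0.8]
width: 0.0535
finger_force: 84.8
```

>>> {"op": "servo_tool", "data": {
  "rows": [
    {"translation": [0,0,0],"roll": 0},
    {"translation": [0,0,0],"roll": 0},
    {"translation": [0,0,0],"roll": 0},
    {"translation": [0,0,0],"roll": 0},
    {"translation": [0,0,0],"roll": 0},
    {"translation": [0,0,0],"roll": 0}
  ]
}}

```text
time: 14.05
ee_pos: [0.5414, 0.0498, 0.3]
tool_rot: [-0.0, -0.348, 0.938, 0.0]
force: [-0.3, -0.1, -0.6]
width: 0.0537
finger_force: 84.8
```

```bash
python3 - <<'E'
from h import *
s=observe();print(s["ee_pos"],s["joint_vel"].round(3),s["width"],s["finger_force"])
cv2.imwrite("pics/s4.png",cv2.resize(get_image("scene")[80:310,130:400],None,fx=2.6,fy=2.6,interpolation=cv2.INTER_CUBIC))
E
```

```text
[0.5413951  0.04982471 0.30000171] [-0.    -0.002  0.001 -0.     0.002  0.    -0.001] 0.05369887188286302 84.76719831582159
```

View pics/s4.png

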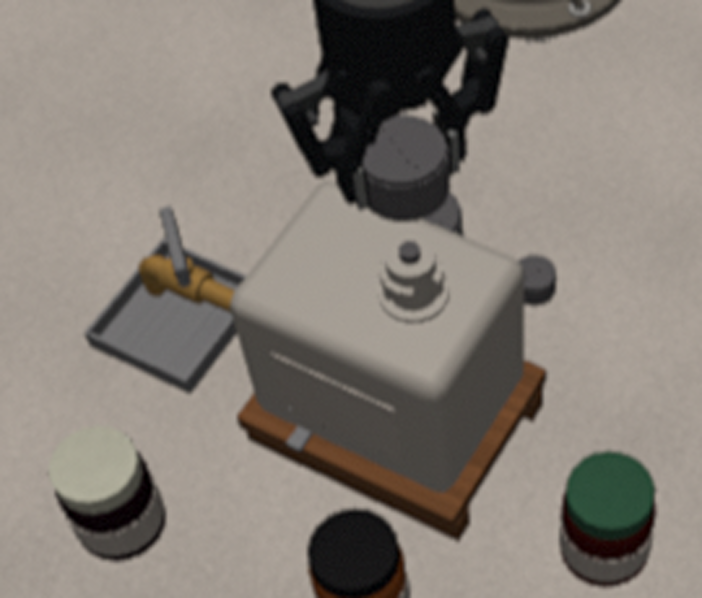

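The cap at (405,165) is held level above the bare neck, whose pin shows at (410,252). The tap is still at 45° and the jars have not moved. I'll hand in.

```bash
python3 -c "
from workcell import *
print(hand_in())"
```

```text
the job is handed in; nothing more can be done
None
```

I handed the job in at about 14 s: the tap stands at about 45° and the cap is off, held level and still in the gripper about 7 cm above the neck. The jars stood where they were in the last picture; the hand-in gave no verdict.

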